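Square up and clamp a pile of deep-well plates on the shaker

ROBOT

A 6-joint arm with a two-finger parallel gripper is mounted at the origin on a cart in front of the work surface, level with it; the furniture and walls round the work are solid. World frame = base frame: x ahead of the robot, y to its left, z up, the work surface at z = 0. Lengths are in m, angles in rad, forces in N, time in s.
With the tool pointing down it reaches from about 0.3 to 0.875 m from the base axis. Payload 6.4 kg.
Tool frame: the origin (TCP) lies between the finger pads; the fingertips stand 22 mm ahead of it and the grasp point (between the pads) lies 3 mm ahead of it; z points along the fingers, y is the line along which they close (so a half turn about z gives the same grasp; the last joint's range is limited). The gripper opens to 88 mm and grips with 3 to 60 N. Pads are 18 mm wide; open, the fingers measure 123 mm over their backs; the gripper's body (75 mm by 187 mm) begins 45 mm behind the grasp point.
Start: joints at [0.976, 0.181, 1.607, -0, 1.354, -0.206], TCP at [0.218, 0.532, 0.261] pointing down, gripper open.
Joint ranges: [-2.99, 2.99], [-0.89, 2.07], [0.3, 2.58], [-1.14, 4.28], [0, 2.63], [-3.12, 3.12]. Speed limits (rad/s): [2.57, 2.57, 3.01, 3.14, 3.14, 3.14].

INTERFACE

Orientations are given as a rotation vector (axis times angle).
In Python, from cell import status, viewer, bot, boxes_of, cut_out gives the robot as it stands.
- The arm moves only by the shell command python3 -m handwheel 'ROWS' [FORCE]. ROWS is JSON, a list of rows, each an object with "travel": the shift along the tool's x, y, z in mm, a list of three; "turn": the turn, a rotation vector about the tool's x, y, z in rad, a list of three; "hand": the finger opening in mm, from 0 to 88.1. A call has 1 to 12 rows; each row shifts and turns the commanded pose from where the row before left it, along the tool's axes as they then stand; what a row does not reach is not made up. A row lasts 1/8 s, in which the tool goes at most 62.5 mm and 10.7 degrees, less where a joint would pass 70% of its speed; a pose out of reach is approached as far as the arm can. A call with a gripper value outside its range is refused whole. The fingers move at their own pace and stop on an object; FORCE is the grip in N (left out, the last holds). Time passes only in rows, so rows that do not move let the fingers close. It gives the time, the measured TCP pose, the force, the opening and the grip force at its end, in the units of the state.
- status.observe(): the state, without advancing time (a new reading comes with each control period).
- viewer.camera(name): name is "scene" or "top" or "wrist"; returns (picture, depth): 420x560x3 uint8, blue, green, red; 420x560 float32, m along the optical axis (not along the pixel's ray), 0 where there is no reading.
- viewer.get_calibration(name): a dict with "K" (3x3 intrinsics, pixels), "world_from_camera" (4x4, takes a point from camera to world coordinates). Camera axes: x right, y up, looking along -z (the intrinsics and any distortion apply to the point x, -y, -z); pixel columns grow to the right and rows downward; lengths in m; the calibration is good to about 2 mm. A picture is of the moment at which its call begins: read the wrist's pose just before it. get_calibration takes no time and is no camera call; for the wrist camera it gives the pose at the moment of the call.
- bot.finish_job(): hands the job in; it is judged then, once.
Trained networks look in the newest picture that a camera, given by its name, has taken for a name from the list of things; names that differ only in an ending like _2 or _b are one class to them, and where a whole thing is asked for, a point or a joint stands for the part that bears it (a point fixed in the world has none). Each returns a list of dicts, best first, with "p" (0 to 1); they miss things now and then, are a little off and sometimes report something else, mostly with a low value. They report only what shows in the picture. A call takes as long as a camera call.
- boxes_of(camera, query): "centre" ([x, y, z] in m, in world coordinates, good to about 4 mm: the middle of the surface that is visible of it).
- cut_out(camera, query): "region" (420x560 bool, what is visible of it).
The state is a dict: "time_s": time; "q": joint angles; "qvel": joint speeds; "effort": joint torques, N m; "tool_pos": TCP position; "orientation": TCP orientation; "force": force on the tool from outside, world axes, zero at the start; "wrist_torque": the same for the moment, N m; "width": finger opening in m; "grasp_force": force on a finger pad.
Only numpy, scipy, OpenCV 4.12 (cv2) and the standard library are available. Lean on these libraries where they do the work, as an engineer would, in place of code of your own. Each camera call takes 0.05 s, during which the arm holds its last target. There are 200 camera calls.

TASK

Get the plate shaker ready to run: the upper deep-well plate was left crooked on the lower one, so square it up until it drops fully home on it, and set the aluminium cover with the bar handle on top so that it seats flat all round. Slide the shaker's clamp bar in until its sprung pad is pressed right in, so that the pile is held firmly against the back fence, and leave it so. Never tip the plates, and leave the timer and the slide box where they are.

Things in the scene. Friction and masses are not known exactly. Their poses are not given: they have to be found in the camera images.
- shaker: Plate shaker fixed on the bench: white housing 190 x 196 mm, aluminium platform 50 mm above the bench. Origin: centre of its underside; x to its back, y left, z up. On the platform, 10 mm high: two end fences (inner faces y = +-66 mm) and an adjustable back fence whose inner face was left somewhere between x = +53 and +63 mm (not measured). Clamp bar in front.
- clamp_bar (a joint): Travel in m of the clamp bar along the shaker's +x, 0 (open) to 0.040; stiff (about 7 N), stays where left. The bar is 160 mm long, 12 mm thick, its top 11.5 mm above the platform, its rear face at shaker x = -61 mm + travel.
- clamp_pad (a joint): Stroke in m of the black sprung pad on the bar's rear face, which bears on the lower plate: 0 = standing free (its face 9 mm proud of the bar), 0.005 = pressed right in (about 5 N). Sliding the pile along the platform alone takes up to about 3 N.
- clamp_tab (a point): Middle of the front face of the clamp bar's upright thumb tab, 15 mm above the platform; the tab is 34 mm wide (y), 8 mm thick (x), its top 22 mm above the platform. Push it toward the shaker's +x.
- plate_lower: Lower 96-well plate, pale plastic, on the platform: 86 (x) x 128 (y) x 30 mm. Origin: centre of underside. Skirt 86 x 128 (inside 81 x 123) from 0 to 12 mm up; above it the well block, 78 x 120 with rounded top edge, to 30 mm. Underside hollow 4 mm deep: a plate or cover set squarely drops 4 mm over the block below, 1.5 mm play all round. 2 mm play to each end fence.
- plate_upper: Upper 96-well plate, the same as the lower; at the start it lies crooked on it (shifted up to 12 mm each way, turned 3 to 8 degrees), not nested. Origin: centre of its underside, same axes. Nested when its origin is 26 mm above the lower plate's.
- cover: Aluminium cover lying on the bench, 86 (x) x 128 (y) x 10 mm, with the same hollow underside (4 mm deep, 81 x 123 inside) and a black bar handle on the middle of its top: 14 mm thick (x), 70 mm long (y), from 10 to 35.5 mm above the underside. 0.15 kg. Origin: centre of its underside. Seated when its origin is 26 mm above the upper plate's.
- timer: Digital lab timer, 62 x 68 x 19 mm, a bystander. Origin: centre of its underside.
- slide_box: Closed slide box, 98 x 115 x 34 mm, a bystander. Origin: centre of its underside.

How it is judged:
At the end, for the whole second after the job is handed in: Upper plate nested on lower and cover on upper: each 26 mm above the one below within 1.5 mm, within 3 mm sideways, 0.04 rad in turn. Clamp pad pressed in by over 4 of its 5 mm; lower plate flat and square to the shaker (0.035 rad); all at rest (x of plate_upper in the frame of plate_lower between -0.003 and 0.003 m and y of plate_upper in the frame of plate_lower between -0.003 and 0.003 m and z of plate_upper in the frame of plate_lower between 0.0245 and 0.0275 m and angle between the x axis of plate_upper and the x axis of plate_lower, either way round below 0.04 rad and angle between the z axis of plate_upper and the z axis of plate_lower, either way round below 0.025 rad and x of cover in the frame of plate_upper between -0.003 and 0.003 m and y of cover in the frame of plate_upper between -0.003 and 0.003 m and z of cover in the frame of plate_upper between 0.0245 and 0.0275 m and angle between the x axis of cover and the x axis of plate_upper, either way round below 0.04 rad and angle between the z axis of cover and the z axis of plate_upper, either way round below 0.025 rad and value of joint clamp_pad above 0.004 m and angle between the y axis of plate_lower and the y axis of shaker, either way round below 0.035 rad and z of plate_lower in the frame of shaker below 0.0515 m and linear speed of each of plate_lower, plate_upper, cover below 0.01 m/s); the robot touches nothing.
It fails at once if a plate is tipped by more than 0.3 rad (angle between any of plate_upper, plate_lower's own z axis and vertical above 0.3 rad).
It fails at once if the timer or the slide box is moved by more than 25 mm (distance of any of timer, slide_box from where it was at the start of the episode above 0.025 m).
It also fails if it takes over 72 s, if anything falls off the work surface, if the arm or the gripper's body presses on something with over 40 N, if the wrist force passes 120 N, or if a joint passes its speed limit or range.

## Working session

There is one attempt and no reset: what is moved stays moved. The work goes in short steps, Python scripts to look and compute and a shell command to move; the robot and the scene stay as the last step left them, time stands still between calls to the robot, and variables do not carry over. Pictures are saved under pics/ and viewed, at most 10 in all, crops included, and the job is handed in when it is done.

```bash
ls; mkdir -p pics; cat > h.py <<'E'
import numpy as np, cv2
from cell import status, viewer, bot, boxes_of, cut_out
from scipy.spatial.transform import Rotation as R
def snap(n,f=None):
    T=viewer.get_calibration(n); p,d=viewer.camera(n)
    if f: cv2.imwrite('pics/'+f,p)
    return p,d,T
def cloud(d,c):
    K=np.array(c["K"]);T=np.array(c["world_from_camera"])
    v,u=np.mgrid[:d.shape[0],:d.shape[1]]
    P=np.stack([(u-K[0,2])/K[0,0]*d,-(v-K[1,2])/K[1,1]*d,-d],-1)
    return P@T[:3,:3].T+T[:3,3]
E
python3 - <<'E'
from h import *
s=status.observe(); print(s['time_s'],s['tool_pos'],s['orientation'],s['force'])
for n in('scene','top'):
    p,d,c=snap(n,n+'0.png'); print(n,np.round(np.array(c['world_from_camera']),3).tolist(),np.round(c['K'],1).tolist())
    for q in('shaker','plate_lower','plate_upper','cover','clamp_tab','clamp_bar','clamp_pad','timer','slide_box'):
        r=boxes_of(n,q); print(q,[(np.round(x['centre'],3).tolist(),round(x['p'],2)) for x in r[:2]])
a=cv2.imread('pics/scene0.png');b=cv2.imread('pics/top0.png')
cv2.imwrite('pics/both.png',cv2.resize(np.vstack([a,b]),(400,600)))
E
```

```text
pics
0.0 [0.21765314 0.53169507 0.25984307] [-6.06620969e-01 -3.08181716e+00  2.44081253e-03] [ 0.26917986 -0.11499358  0.06196448]
scene [[0.898, 0.207, -0.389, -0.04], [-0.44, 0.442, -0.781, -1.181], [0.01, 0.873, 0.488, 0.713], [0.0, 0.0, 0.0, 1.0]] [[472.5, 0.0, 275.9], [0.0, 472.5, 209.4], [0.0, 0.0, 1.0]]
shaker [([0.449, -0.359, 0.05], 0.71)]
plate_lower [([0.483, -0.344, 0.064], 0.67)]
plate_upper [([0.504, -0.309, 0.105], 0.8)]
cover [([0.492, 0.223, 0.007], 0.98)]
clamp_tab [([0.44, -0.311, 0.058], 0.18)]
clamp_bar [([0.438, -0.31, 0.058], 0.76), ([0.484, -0.345, 0.062], 0.39)]
clamp_pad []
timer [([0.425, -0.044, 0.017], 0.87), ([0.486, -0.344, 0.067], 0.54)]
slide_box [([0.458, -0.586, 0.037], 0.59)]
top [[0.019, 0.983, -0.183, 0.201], [-1.0, 0.021, 0.009, -0.169], [0.013, 0.183, 0.983, 1.614], [0.0, 0.0, 0.0, 1.0]] [[502.6, 0.0, 280.4], [0.0, 502.6, 204.5], [0.0, 0.0, 1.0]]
shaker [([0.465, -0.285, 0.05], 0.88)]
plate_lower [([0.478, -0.318, 0.063], 0.46)]
plate_upper [([0.512, -0.286, 0.101], 0.64)]
cover [([0.496, 0.237, 0.012], 0.58)]
clamp_tab [([0.448, -0.293, 0.061], 0.48)]
clamp_bar [([0.445, -0.292, 0.058], 0.74)]
clamp_pad [([0.457, -0.289, 0.059], 0.57)]
timer [([0.423, -0.031, 0.017], 0.78)]
slide_box [([0.465, -0.569, 0.034], 0.63)]
```

View pics/scene0.png

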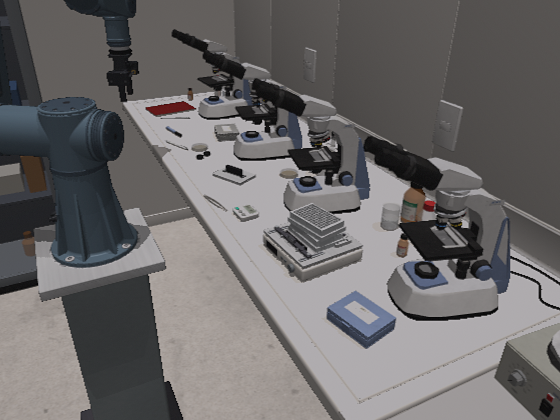

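View pics/top0.png

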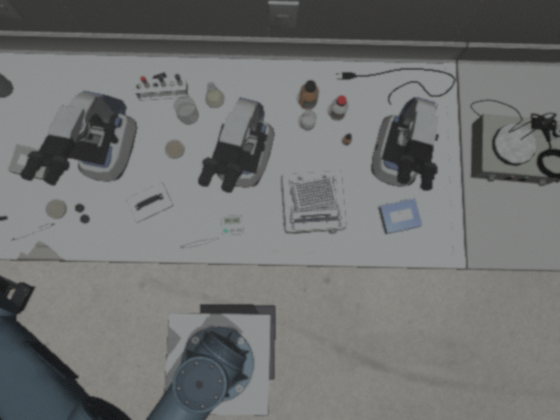

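```bash
cat >> h.py <<'E'
def go(pos,ang=None,n=1,src=None):
    """tool-frame travel (mm) and turn (rad) to reach a pointing-down pose with tool x at world angle ang(deg)"""
    s=status.observe(); Q=R.from_rotvec(s['orientation'])
    dv=Q.inv().apply(np.array(pos)-s['tool_pos'])*1000
    a=np.degrees(np.arctan2(*Q.as_matrix()[:2,0][::-1]))
    t=np.zeros(3)
    if ang is not None:
        t=(Q.inv()*R.from_matrix([[np.cos(np.radians(ang)),np.sin(np.radians(ang)),0],[np.sin(np.radians(ang)),-np.cos(np.radians(ang)),0],[0,0,-1]])).as_rotvec()
    print('tool',np.round(s['tool_pos'],4),'ang',round(a,2),'travel',np.round(dv,1),'turn',np.round(t,4))
E
python3 - <<'E'
from h import *
go([0.45,0.235,0.30],110)
c=viewer.get_calibration('wrist');T=np.array(c['world_from_camera']);s=status.observe()
Q=R.from_rotvec(s['orientation']).as_matrix()
print('cam in tool',np.round(Q.T@(T[:3,3]-s['tool_pos']),3),np.round(Q.T@T[:3,:3],2).tolist(),c['K'][0][0])
E
```

```text
tool [0.218  0.5321 0.2607] ang 157.72 travel [-327.3 -187.   -39.3] turn [ 0.     -0.      0.8329]
cam in tool [ 0.075  0.    -0.124] [[0.0, 0.96, 0.29], [1.0, -0.0, 0.0], [0.0, 0.29, -0.96]] 346.25401620844514
```

```bash
python3 -m handwheel '[{"travel":[-50,-25,-6],"turn":[0,0,0],"hand":88},{"travel":[-50,-25,-6],"turn":[0,0,0],"hand":88},{"travel":[-50,-25,-6],"turn":[0,0,0],"hand":88},{"travel":[-50,-25,-6],"turn":[0,0,0],"hand":88},{"travel":[-50,-25,-6],"turn":[0,0,0],"hand":88},{"travel":[-50,-25,-6],"turn":[0,0,0],"hand":88},{"travel":[-50,-25,-3],"turn":[0,0,0],"hand":88},{"travel":[0,0,0],"turn":[0,0,0.166],"hand":88},{"travel":[0,0,0],"turn":[0,0,0.166],"hand":88},{"travel":[0,0,0],"turn":[0,0,0.166],"hand":88},{"travel":[0,0,0],"turn":[0,0,0.166],"hand":88},{"travel":[0,0,0],"turn":[0,0,0.166],"hand":88}]' 20
python3 - <<'E'
from h import *
go([0.49,0.235,0.30],110)
p,d,c=snap('wrist','w1.png'); P=cloud(d,c)
np.savez('w1.npz',p=p,d=d,P=P)
r=cut_out('wrist','cover'); print([(x['p'],x['region'].sum()) for x in r])
m=r[0]['region']; Q=P[m]; z=Q[:,2]
print(np.percentile(z,[1,10,25,50,75,90,99]))
for lo,hi in((0.006,0.016),(0.028,0.045)):
    k=Q[(z>lo)&(z<hi)]
    if len(k)>10: print(lo,len(k),np.median(k[:,2]),cv2.minAreaRect((k[:,:2]*1000).astype(np.float32)))
E
```

```text
time_s: 2.5
tool_pos: [0.4755, 0.2375, 0.2997]
orientation: [1.805, 2.571, 0.0]
force: [-0.2, -0.1, -0.3]
width: 0.0882
grasp_force: 0.0
tool [0.4755 0.2375 0.2997] ang 109.85 travel [-7.2 12.8 -0.3] turn [ 0.      0.     -0.0025]
[(0.66, np.int64(7417))]
[0.00750375 0.00865014 0.00917656 0.00979446 0.01055436 0.0322098
 0.0361457 ]
0.006 6597 0.009665020724213325 ((497.9648132324219, 240.84933471679688), (86.13458251953125, 128.00704956054688), 27.630353927612305)
0.028 731 0.03483857414314262 ((497.6837158203125, 241.23699951171875), (13.973649978637695, 69.06315612792969), 27.544414520263672)
```

View pics/w1.png

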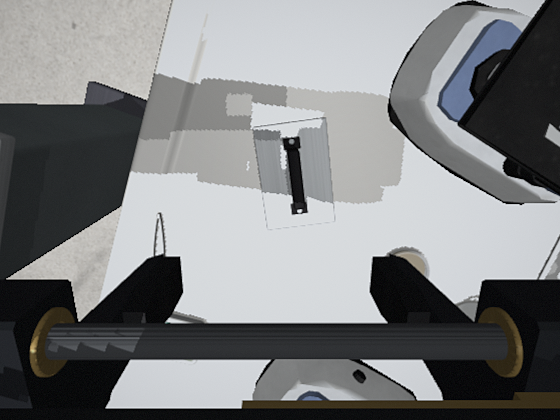

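```bash
python3 - <<'E'
from h import *
p,d,c=snap('top'); P=cloud(d,c)[d>0]
p,d,c=snap('scene'); P=np.vstack([P,cloud(d,c)[d>0]])
print('     ',[f'{y:.2f}' for y in np.arange(.3,-.7,-.05)])
for x in np.arange(.35,.8,.05):
    print(f'{x:.2f}',[int(1000*max([0,*P[(abs(P[:,0]-x)<.025)&(abs(P[:,1]-y)<.025),2]])) for y in np.arange(.3,-.7,-.05)])
go([0.40,0.235,0.33],90)
E
```

```text
['0.30', '0.25', '0.20', '0.15', '0.10', '0.05', '0.00', '-0.05', '-0.10', '-0.15', '-0.20', '-0.25', '-0.30', '-0.35', '-0.40', '-0.45', '-0.50', '-0.55', '-0.60', '-0.65']
0.35 [14, 657, 663, 658, 15, 16, 13, 17, 14, 15, 14, 16, 15, 14, 12, 14, 14, 13, 16, 14]
0.40 [647, 651, 646, 654, 9, 14, 29, 27, 10, 10, 56, 57, 56, 59, 54, 8, 37, 42, 35, 11]
0.45 [645, 644, 646, 647, 13, 12, 384, 396, 12, 10, 69, 116, 109, 71, 63, 13, 42, 373, 44, 43]
0.50 [636, 635, 640, 628, 9, 390, 399, 395, 370, 11, 92, 122, 117, 118, 60, 382, 397, 399, 373, 34]
0.55 [386, 390, 616, 10, 10, 353, 380, 378, 372, 8, 113, 118, 118, 118, 62, 13, 387, 380, 377, 8]
0.60 [44, 12, 11, 11, 12, 160, 356, 357, 348, 47, 56, 62, 64, 88, 55, 12, 363, 363, 350, 173]
0.65 [173, 10, 21, 25, 8, 8, 341, 344, 341, 182, 10, 13, 11, 12, 12, 10, 338, 349, 346, 187]
0.70 [194, 11, 23, 22, 8, 12, 176, 329, 324, 179, 10, 10, 9, 10, 74, 11, 177, 333, 329, 187]
0.75 [117, 9, 13, 100, 98, 9, 3, 275, 271, 111, 10, 76, 74, 18, 61, 11, 175, 279, 279, 268]
tool [0.4755 0.2375 0.2997] ang 110.37 travel [ 24.  -71.6 -30.3] turn [0.     0.     0.3556]
```

```bash
python3 -m handwheel '[{"travel":[16,-45,-10],"turn":[0,0,0],"hand":88},{"travel":[16,-45,-10],"turn":[0,0,0],"hand":88},{"travel":[16,-45,-10],"turn":[0,0,0],"hand":88},{"travel":[-54,-20,0],"turn":[0,0,0],"hand":88},{"travel":[-54,-20,0],"turn":[0,0,0],"hand":88},{"travel":[-54,-20,0],"turn":[0,0,0],"hand":88},{"travel":[-54,-20,0],"turn":[0,0,0],"hand":88},{"travel":[-54,-20,0],"turn":[0,0,0],"hand":88},{"travel":[-54,-20,0],"turn":[0,0,0],"hand":88},{"travel":[-54,-20,0],"turn":[0,0,0],"hand":88},{"travel":[-54,-20,0],"turn":[0,0,0],"hand":88},{"travel":[-54,-20,0],"turn":[0,0,0],"hand":88}]'
python3 - <<'E'
from h import *
go([0.47,-0.285,0.33],90)
p,d,c=snap('wrist','w2.png')
E
```

```text
time_s: 4.2
tool_pos: [0.3304, -0.2844, 0.33]
orientation: [1.794, 2.578, -0.0]
force: [0.8, 0.9, 0.3]
width: 0.0878
grasp_force: 0.0
tool [ 0.3304 -0.2844  0.33  ] ang 110.31 travel [-4.910e+01  1.307e+02  1.000e-01] turn [0.0006 0.0008 0.3546]
```

```bash
python3 -m handwheel '[{"travel":[-16,43,0],"turn":[0,0,0],"hand":88},{"travel":[-16,43,0],"turn":[0,0,0],"hand":88},{"travel":[-16,43,0],"turn":[0,0,0.17],"hand":88},{"travel":[0,0,0],"turn":[0,0,0.17],"hand":88},{"travel":[0,0,0],"turn":[0,0,0],"hand":88}]'
python3 - <<'E'
from h import *
go([0.47,-0.285,0.33],90)
p,d,c=snap('wrist','w3.png'); P=cloud(d,c); np.savez('w3.npz',p=p,P=P,d=d)
for q in('plate_upper','plate_lower','clamp_bar','clamp_pad','shaker'):
    r=cut_out('wrist',q)
    for x in r[:1]:
        Q=P[x['region']]; z=Q[:,2]
        print(q,x['p'],len(Q),np.percentile(z,[1,10,50,90,99]).round(4), [np.round(v,1) for v in cv2.minAreaRect((Q[:,:2]*1000).astype(np.float32))])
z=P[...,2]; m=(P[...,0]>.35)&(P[...,0]<.7)&(P[...,1]>-.42)&(P[...,1]<-.15)
h,e=np.histogram(z[m],np.arange(0.04,.13,.002)); print([(round(a,3),int(b)) for a,b in zip(e,h)])
E
```

```text
time_s: 4.88
tool_pos: [0.4687, -0.2824, 0.3293]
orientation: [-2.202, -2.239, 0.0]
force: [0.0, -0.5, 0.6]
width: 0.0879
grasp_force: 0.0
tool [ 0.4687 -0.2824  0.3293] ang 90.95 travel [-2.7  1.2 -0.7] turn [-0.0008 -0.0006  0.0166]
plate_upper 0.86 9785 [0.0897 0.0913 0.1041 0.11   0.1111] [array([ 522.6, -284.8]), array([ 96.1, 174.6]), np.float64(13.0)]
plate_lower 0.56 368 [0.0491 0.0604 0.0621 0.0799 0.0823] [array([ 477.8, -291.6]), array([136.1,  32.6]), np.float64(83.7)]
clamp_bar 0.98 1865 [0.0493 0.0585 0.0608 0.0703 0.0727] [array([ 447.4, -290.8]), array([166.8,  34.4]), np.float64(88.2)]
clamp_pad 0.68 405 [0.049  0.0567 0.0602 0.0615 0.0621] [array([ 447.8, -294.7]), array([26.4, 95.6]), np.float64(5.3)]
shaker 0.91 14318 [0.0318 0.0485 0.0499 0.0601 0.0719] [array([ 508.2, -287.4]), array([211.3, 194.2]), np.float64(4.8)]
[(np.float64(0.04), 1), (np.float64(0.042), 0), (np.float64(0.044), 0), (np.float64(0.046), 252), (np.float64(0.048), 7002), (np.float64(0.05), 3677), (np.float64(0.052), 771), (np.float64(0.054), 111), (np.float64(0.056), 173), (np.float64(0.058), 
[... 154 characters left out ...]
), (np.float64(0.072), 56), (np.float64(0.074), 0), (np.float64(0.076), 6), (np.float64(0.078), 61), (np.float64(0.08), 34), (np.float64(0.082), 11), (np.float64(0.084), 11), (np.float64(0.086), 15), (np.float64(0.088), 38), (np.float64(0.09), 1764), (np.float64(0.092), 1049), (np.float64(0.094), 353), (np.float64(0.096), 358), (np.float64(0.098), 414), (np.float64(0.1), 425), (np.float64(0.102), 427), (np.float64(0.104), 458), (np.float64(0.106), 594), (np.float64(0.108), 2965), (np.float64(0.11), 860), (np.float64(0.112), 0), (np.float64(0.114), 0), (np.float64(0.116), 0), (np.float64(0.118), 0), (np.float64(0.12), 0), (np.float64(0.122), 0), (np.float64(0.124), 0), (np.float64(0.126), 0)]
```

View pics/w3.png

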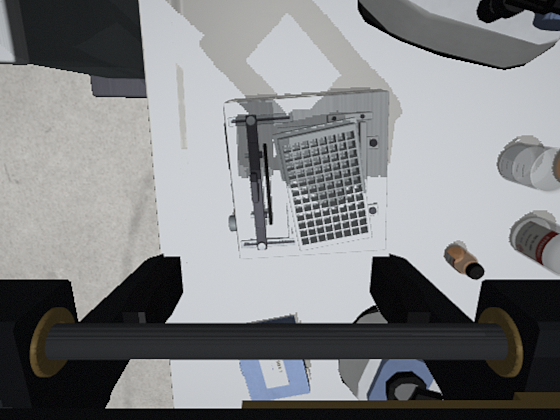

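```bash
cat >> h.py <<'E'
def rectz(P,lo,hi,box=(.38,.66,-.42,-.16)):
    x,y,z=P[...,0],P[...,1],P[...,2]
    m=((z>lo)&(z<hi)&(x>box[0])&(x<box[1])&(y>box[2])&(y<box[3])).astype(np.uint8)
    m=cv2.morphologyEx(m,cv2.MORPH_OPEN,np.ones((2,2),np.uint8))
    n,l,st,_=cv2.connectedComponentsWithStats(cv2.morphologyEx(m,cv2.MORPH_CLOSE,np.ones((3,3),np.uint8)))
    k=1+np.argmax(st[1:,4]); Q=P[(l==k)&(m>0)]
    c,s,a=cv2.minAreaRect((Q[:,:2]*1000).astype(np.float32))
    print(lo,hi,len(Q),'c',np.round(c,1),'s',np.round(s,1),'a',round(a,2),'z',np.median(Q[:,2]).round(4)); return Q
E
python3 - <<'E'
from h import *
P=np.load('w3.npz')['P'];p=np.load('w3.npz')['p']
rectz(P,.0885,.1125); rectz(P,.1075,.1125); rectz(P,.046,.056,(.3,.7,-.45,-.12)); rectz(P,.045,.12,(.3,.7,-.45,-.12))
rectz(P,.0575,.0645); rectz(P,.069,.075)
# plan view height map, 1px=0.5mm, x up, y left
H=np.zeros((420,520),np.float32)
x,y,z=[P[...,i].ravel() for i in range(3)]
r=((.62-x)/.0005).astype(int); cc=((-.16-y)/.0005).astype(int); ok=(r>=0)&(r<420)&(cc>=0)&(cc<520)
I=np.zeros((420,520,3),np.uint8)
hv=cv2.applyColorMap(np.clip((z-.045)/.07*255,0,255).astype(np.uint8),cv2.COLORMAP_JET)[:,0]
for i in np.where(ok)[0]: cv2.circle(I,(int(cc[i]),int(r[i])),1,hv[i].tolist(),-1)
cv2.imwrite('pics/plan.png',I)
E
```

```text
0.0885 0.1125 9701 c [ 524.2 -285.4] s [ 95.4 176.2] a 12.77 z 0.1042
0.1075 0.1125 3673 c [ 525.8 -285. ] s [ 90.4 176.3] a 12.9 z 0.109
0.046 0.056 11571 c [ 514.  -301.6] s [205.5 212.7] a 4.98 z 0.0498
0.045 0.12 24483 c [ 514.  -301.6] s [205.5 212.7] a 4.98 z 0.0589
0.0575 0.0645 1565 c [ 448.7 -294.1] s [172.8  33.5] a 88.82 z 0.0604
0.069 0.075 213 c [ 450.3 -260.9] s [109.9  15. ] a 80.05 z 0.0713
```

View pics/plan.png

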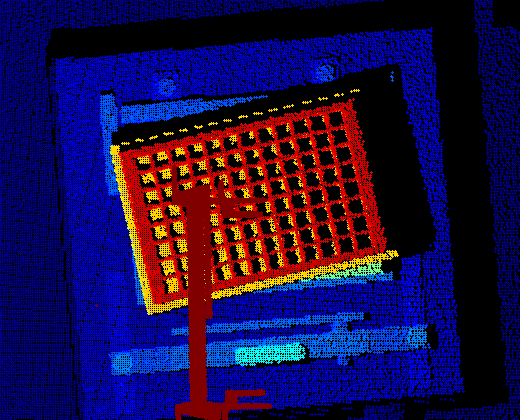

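```bash
python3 - <<'E'
from h import *
D=np.load('w3.npz');P=D['P'][:262].copy();print(P[:,:,2].max())
def lines(Q): return
rectz(P,.0885,.1125); rectz(P,.107,.1125); rectz(P,.045,.12,(.3,.7,-.45,-.12))
rectz(P,.069,.075)
b=rectz(P,.0575,.0645,(.38,.462,-.4,-.18))
# lower plate: front visible: block top (.078-.084), skirt (.0595-.0645)
L=rectz(P,.077,.085)
x,y,z=P[...,0],P[...,1],P[...,2]
def show(name,m):
    Q=P[m]; print(name,len(Q))
    return Q
# front skirt of lower: between bar and plate
a=np.radians(5)
u=x*np.cos(a)+y*np.sin(a); v=-x*np.sin(a)+y*np.cos(a)   # shaker-ish axes
for v0 in np.arange(-.40,-.25,.008):
    k=(abs(v-v0)<.004)&(u>.38)&(u<.6)&(z<.1)&(z>.04)
    o=np.argsort(u[k]); uu=u[k][o];zz=z[k][o]
    print(round(v0,3),' '.join(f'{int(1000*uu[i:i+1][0])}:{int(1000*np.max(zz[i:i+6]))}' for i in range(0,len(uu),6) if .42<uu[i]<.495))
E
```

```text
0.45301533092188684
0.0885 0.1125 9701 c [ 524.2 -285.4] s [ 95.4 176.2] a 12.77 z 0.1042
0.107 0.1125 3902 c [ 525.8 -285. ] s [ 90.4 176.3] a 12.9 z 0.109
0.045 0.12 24483 c [ 514.  -301.6] s [205.5 212.7] a 4.98 z 0.0589
0.069 0.075 213 c [ 450.3 -260.9] s [109.9  15. ] a 80.05 z 0.0713
0.0575 0.0645 1552 c [ 448.1 -294. ] s [173.  33.] a 88.29 z 0.0605
0.077 0.085 80 c [ 485.6 -340.3] s [ 4.5 43.2] a 7.0 z 0.08
-0.4 420:62 421:60 422:61 423:52 424:53 426:53 426:53 427:52 428:52 430:53 431:53 432:50 432:53 434:53 435:52 436:52 437:52 438:53 439:53 440:53 441:52 442:51 443:51 444:52 446:52 447:61 448:61 451:62 454:91 458:92 460:92
-0.392 420:60 421:60 423:59 423:57 424:50 425:51 427:50 428:49 429:51 430:51 431:50 433:50 434:51 435:50 436:50 438:50 439:50 440:50 441:50 443:51 444:50 445:51 446:62 447:62 448:61 450:79 452:80 454:92 457:93 458:92 459:92 460:97 466:99 468:99
-0.384 420:61 421:61 423:62 423:50 425:50 426:49 427:60 429:60 431:60 432:50 433:50 435:50 436:51 437:50 438:51 439:51 441:50 442:50 443:51 444:50 446:62 448:63 448:63 449:62 450:79 451:80 452:79 453:80 454:80 455:
[... 6089 characters left out ...]
 484:84 485:91 486:50 486:90 487:91 488:50 489:91 489:90 490:50 491:92 492:92 493:50 493:91 494:91 494:91
-0.256 420:64 421:62 422:61 422:59 423:53 424:53 425:52 426:53 427:53 427:53 428:54 429:54 430:53 431:53 432:53 433:54 434:53 435:54 436:54 437:53 438:54 438:53 439:53 440:53 441:53 442:53 443:53 444:53 445:53 446:54 446:54 447:53 448:53 449:54 450:52 451:53 452:53 453:53 454:53 455:52 456:53 456:53 457:52 458:53 459:53 460:54 460:53 461:52 462:53 463:50 464:50 465:49 466:50 467:51 468:50 468:50 470:50 471:50 472:50 473:50 473:49 474:50 475:50 476:50 476:50 477:50 478:51 479:51 481:51 482:50 482:50 483:50 484:49 485:51 486:50 487:50 488:51 489:50 490:50 491:51 491:50 492:50 493:50 494:50
```

```bash
cat >> h.py <<'E'
from scipy.optimize import minimize
def fitrect(Q,s,c0,a0):
    """robust rectangle fit: for each side, extreme points per bin, fit angle & centre. Q Nx2 mm"""
    best=None
    for a in np.radians(np.arange(a0-6,a0+6,.1)):
        X=Q@np.array([[np.cos(a),-np.sin(a)],[np.sin(a),np.cos(a)]])
        # sharpness of edges: spread 0.5..99.5 percentiles
        w=[np.percentile(X[:,i],[.4,99.6]) for i in (0,1)]
        ar=(w[0][1]-w[0][0])*(w[1][1]-w[1][0])
        if best is None or ar<best[0]: best=(ar,a,w)
    _,a,w=best; m=np.array([np.mean(w[0]),np.mean(w[1])]); C=m@np.array([[np.cos(a),np.sin(a)],[-np.sin(a),np.cos(a)]])
    print('rect c',C.round(1),'size',[round(q[1]-q[0],1) for q in w],'ang',round(np.degrees(a),2)); return C,a
E
python3 - <<'E'
from h import *
D=np.load('w3.npz');P=D['P'][:262];x,y,z=P[...,0],P[...,1],P[...,2]
c=(x>.455)&(x<.60)&(y>-.372)&(y<-.205)
m=c&(z>.088)&(z<.1125); fitrect(P[m][:,:2]*1000,0,0,12.8)
m=c&(z>.1075)&(z<.1125); fitrect(P[m][:,:2]*1000,0,0,12.8)
a=np.radians(5);u=x*np.cos(a)+y*np.sin(a); v=-x*np.sin(a)+y*np.cos(a)
k=(z>.0585)&(z<.065)
def pr(n,q): print(n,np.percentile(q*1000,[0,1,2,5,50,95,98,99,100]).round(1),len(q))
m=k&(u>.443)&(u<.4495)&(v>-.42)&(v<-.3); pr('front skirt v',v[m]); 
pts=P[m]; 
# front edge of skirt per v bin
V=[];U=[]
for v0 in np.arange(-.396,-.326,.005):
    q=m&(abs(v-v0)<.0025)
    if q.sum()>3: V.append(v0);U.append(np.min(u[q]))
f=np.polyfit(V,U,1);print('lower front edge slope deg',-np.degrees(np.arctan(f[0])),np.mean(U))
V=[];U=[]
for v0 in np.arange(-.41,-.26,.005):
    q=(z>.0585)&(z<.0635)&(abs(v-v0)<.0025)&(u>.415)&(u<.4255)
    if q.sum()>3: V.append(v0);U.append(np.max(u[q]))
f=np.polyfit(V,U,1);print('bar rear slope deg',-np.degrees(np.arctan(f[0])),np.median(U))
m=(z>.0585)&(z<.0635)&(u>.405)&(u<.4255); pr('bar v',v[m])
m=(z>.069)&(z<.075)&(u>.38)&(u<.43); pr('tab v',v[m]);pr('tab u',u[m]);pr('tab z',z[m])
m=(z>.046)&(z<.055)&(u>.36)&(u<.62)&(v>-.45)&(v<-.2);pr('hous u',u[m]);pr('hous v',v[m])
m=(z>.0575)&(z<.064)&(u>.46)&(u<.62);pr('fence u',u[m]);pr('fence v',v[m])
E
```

```text
rect c [ 518.6 -284.8] size [np.float64(85.2), np.float64(122.8)] ang 13.3
rect c [ 518.9 -286.8] size [np.float64(77.4), np.float64(119.1)] ang 13.1
front skirt v [-396.5 -396.2 -395.3 -392.6 -362.4 -333.6 -330.4 -329.  -327.6] 119
lower front edge slope deg 0.7570783601340954 0.447233660061028
bar rear slope deg -0.18255111908949084 0.42345599506262566
bar v [-412.2 -409.5 -407.9 -402.3 -316.4 -259.6 -255.6 -254.3 -252.7] 1132
tab v [-349.4 -348.9 -348.  -346.9 -331.9 -317.5 -316.5 -315.6 -315.5] 214
tab u [411.2 411.3 411.5 411.7 415.6 419.3 419.5 419.5 419.6] 214
tab z [69.1 69.3 69.5 69.8 71.4 72.8 73.1 73.2 73.7] 214
hous u [387.8 388.8 389.8 392.5 449.3 567.  569.5 570.5 572.1] 11788
hous v [-427.9 -425.9 -424.8 -421.5 -305.8 -241.5 -239.2 -238.5 -237.7] 11788
fence u [460.7 464.1 468.4 502.3 542.9 611.2 616.4 618.1 620. ] 1000
fence v [-405.7 -373.4 -371.  -325.4 -263.8 -157.5 -155.1 -154.3 -152.9] 1000
```

```bash
python3 - <<'E'
from h import *
go([0.519,-0.2865,0.13],103.2)
E
```

```text
tool [ 0.4681 -0.2829  0.3301] ang 90.76 travel [ -4.1  50.7 200.1] turn [ 0.0004  0.0005 -0.2171]
```

```bash
python3 -m handwheel '[{"travel":[-4,50,0],"turn":[0,0,-0.11],"hand":88},{"travel":[0,0,50],"turn":[0,0,-0.107],"hand":88},{"travel":[0,0,55],"turn":[0,0,0],"hand":88},{"travel":[0,0,50],"turn":[0,0,0],"hand":88},{"travel":[0,0,30],"turn":[0,0,0],"hand":88},{"travel":[0,0,0],"turn":[0,0,0],"hand":88},{"travel":[0,0,0],"turn":[0,0,0],"hand":88}]' 20
python3 - <<'E'
from h import *
go([0.519,-0.2865,0.1165],103.2)
p,d,c=snap('wrist','w4.png')
E
```

```text
time_s: 6.05
tool_pos: [0.5192, -0.287, 0.1464]
orientation: [1.951, 2.459, -0.0]
force: [-0.0, 0.5, 0.2]
width: 0.0882
grasp_force: 0.0
tool [ 0.5192 -0.287   0.1464] ang 103.13 travel [ 0.6 -0.1 29.9] turn [ 0.0014  0.0019 -0.0012]
```

View pics/w4.png

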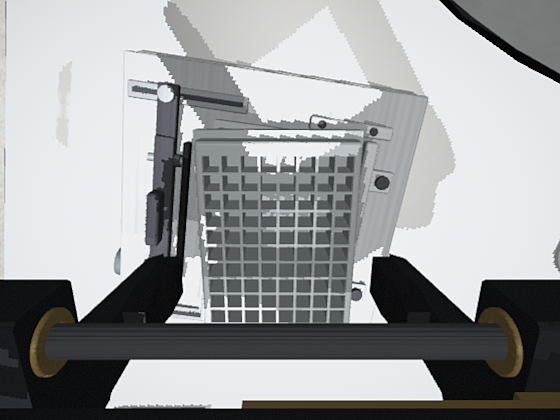

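```bash
python3 -m handwheel '[{"travel":[0,0,15],"turn":[0,0,0],"hand":88},{"travel":[0,0,10],"turn":[0,0,0],"hand":88},{"travel":[0,0,5],"turn":[0,0,0],"hand":88},{"travel":[0,0,0],"turn":[0,0,0],"hand":88}]' 20
python3 - <<'E'
from h import *
go([0.519,-0.2865,0.1165],103.2)
E
```

```text
time_s: 6.6
tool_pos: [0.5184, -0.2861, 0.1144]
orientation: [-1.953, -2.46, -0.0]
force: [-0.3, -1.1, 1.3]
width: 0.0879
grasp_force: 0.1
tool [ 0.5184 -0.2861  0.1144] ang 103.12 travel [-0.5  0.5 -2.1] turn [-0.0004 -0.0006 -0.0013]
```

```bash
python3 -m handwheel '[{"travel":[0,0,-1.5],"turn":[0,0,0],"hand":88},{"travel":[0,0,0],"turn":[0,0,0],"hand":74},{"travel":[0,0,0],"turn":[0,0,0],"hand":70},{"travel":[0,0,0],"turn":[0,0,0],"hand":70},{"travel":[0,0,0],"turn":[0,0,0],"hand":70}]' 20
python3 - <<'E'
from h import *
go([0.5166,-0.2886,0.130],95.5)
E
```

```text
time_s: 7.22
tool_pos: [0.5187, -0.2864, 0.1165]
orientation: [1.953, 2.46, 0.0]
force: [1.4, -0.2, 2.6]
width: 0.0776
grasp_force: 20.0
tool [ 0.5187 -0.2864  0.1165] ang 103.12 travel [ -1.7  -2.6 -13.5] turn [0.0005 0.0005 0.133 ]
```

```bash
python3 -m handwheel '[{"travel":[0,0,-4],"turn":[0,0,0],"hand":70},{"travel":[0,0,-4],"turn":[0,0,0],"hand":70},{"travel":[0,0,0],"turn":[0,0,0.067],"hand":70},{"travel":[0,0,0],"turn":[0,0,0.066],"hand":70},{"travel":[0,0,0],"turn":[0,0,0],"hand":70}]' 20
python3 - <<'E'
from h import *
go([0.5166,-0.2886,0.1165],95.5)
p,d,c=snap('wrist','w5.png'); P=cloud(d,c)[:265]; np.savez('w5.npz',P=P)
x,y,z=P[...,0],P[...,1],P[...,2]
print(status.observe()['force'])
h,e=np.histogram(z[(x>.44)&(x<.6)&(y>-.38)&(y<-.2)],np.arange(.044,.125,.002)); print([(round(float(a),3),int(b)) for a,b in zip(e,h)])
a=np.radians(5);u=x*np.cos(a)+y*np.sin(a); v=-x*np.sin(a)+y*np.cos(a)
for n,lo,hi in(('upper block top',.114,.122),('upper skirt',.096,.104),('lower block',.077,.084),('lower skirt',.0585,.065)):
    m=(z>lo)&(z<hi)&(u>.435)&(u<.545)&(v>-.405)&(v<-.25)
    if m.sum(): print(n,m.sum(),'u',np.percentile(u[m]*1e3,[0,1,50,99,100]).round(1),'v',np.percentile(v[m]*1e3,[0,1,50,99,100]).round(1))
E
```

```text
time_s: 7.85
tool_pos: [0.5184, -0.2862, 0.1242]
orientation: [-2.111, -2.326, 0.0]
force: [-0.4, 0.1, -1.3]
width: 0.0777
grasp_force: 20.0
tool [ 0.5184 -0.2862  0.1242] ang 95.54 travel [-2.2 -2.   7.7] turn [-0.0002 -0.0001  0.0006]
[ 0.37775581 -0.52737624 -1.65066382]
[(0.044, 0), (0.046, 87), (0.048, 10581), (0.05, 4718), (0.052, 1489), (0.054, 503), (0.056, 561), (0.058, 1956), (0.06, 2327), (0.062, 343), (0.064, 83), (0.066, 82), (0.068, 78), (0.07, 429), (0.072, 127), (0.074, 0), (0.076, 0), (0.078, 0), (0.08, 0), (0.082, 0), (0.084, 0), (0.086, 95), (0.088, 51), (0.09, 3), (0.092, 142), (0.094, 52), (0.096, 68), (0.098, 4063), (0.1, 1742), (0.102, 1019), (0.104, 1248), (0.106, 1446), (0.108, 1408), (0.11, 1402), (0.112, 1364), (0.114, 1849), (0.116, 9215), (0.118, 998), (0.12, 0), (0.122, 0)]
upper block top 12062 u [439.9 452.3 490.5 528.8 529.6] v [-319.6 -316.9 -288.4 -271.2 -270.8]
upper skirt 6892 u [441.7 448.4 490.9 532.2 539.7] v [-322.5 -321.9 -285.2 -267.2 -266.8]
lower skirt 1376 u [446.  453.5 521.8 544.7 545. ] v [-276.1 -269.  -263.3 -258.9 -258.7]
```

View pics/w5.png

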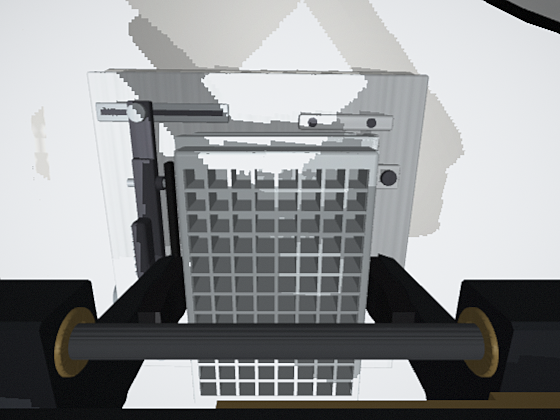

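```bash
python3 - <<'E'
from h import *
P=np.load('w5.npz')['P'];x,y,z=P[...,0],P[...,1],P[...,2]
for n,lo,hi,U in(('low',.0585,.0655,(.44,.55)),('upskirt',.0965,.1035,(.44,.55)),('uptop',.1145,.12,(.44,.55))):
    a=np.radians(5);u=x*np.cos(a)+y*np.sin(a); v=-x*np.sin(a)+y*np.cos(a)
    m=(z>lo)&(z<hi)&(u>U[0])&(u<U[1])&(v>-.3)&(v<-.255)
    h,e=np.histogram(v[m]*1e3,np.arange(-285,-255,1)); print(n,[(int(b),int(c)) for b,c in zip(e,h)])
    X=[];Y=[]
    for u0 in np.arange(.455,.53,.005):
        q=m&(abs(u-u0)<.0025)&((v<-.2665) if n=='low' else True)
        if q.sum()>4: X.append(u0);Y.append(v[q].max())
    if X: f=np.polyfit(X,Y,1); print(' end-edge angle',5+np.degrees(np.arctan(f[0])), 'v at u=490',np.polyval(f,.49)*1e3)
    mm=m&(v<-.2665)&(v>-.283)
    print(' u range',np.percentile(u[mm]*1e3,[0,.5,2,98,99.5,100]).round(1))
    # front / back edges
    for sgn in (-1,1):
        X=[];Y=[]
        for v0 in np.arange(-.316,-.268,.003):
            q=(z>lo)&(z<hi)&(abs(v-v0)<.0015)&(u>.44)&(u<.55)
            if q.sum()>4: X.append(v0);Y.append(sgn*np.max(sgn*u[q]))
        if len(X)>3: f=np.polyfit(X,Y,1); print('  side',sgn,'angle',5-np.degrees(np.arctan(f[0])),np.round(np.array(Y)*1e3,1))
E
```

```text
low [(-285, 0), (-284, 0), (-283, 0), (-282, 0), (-281, 0), (-280, 0), (-279, 0), (-278, 0), (-277, 2), (-276, 2), (-275, 0), (-274, 0), (-273, 2), (-272, 2), (-271, 2), (-270, 18), (-269, 183), (-268, 0), (-267, 86), (-266, 165), (-265, 173), (-264, 170), (-263, 166), (-262, 175), (-261, 176), (-260, 163), (-259, 31), (-258, 0), (-257, 0)]
 end-edge angle 5.929584285359767 v at u=490 -268.3185613649944
 u range [446.  446.8 448.6 545.2 545.3 546.3]
upskirt [(-285, 264), (-284, 268), (-283, 262), (-282, 254), (-281, 32), (-280, 0), (-279, 0), (-278, 0), (-277, 0), (-276, 0), (-275, 0), (-274, 1), (-273, 9), (-272, 302), (-271, 508), (-270, 483), (-269, 497), (-268, 434), (-267, 33), (-266, 0), (-265, 0), (-264, 0), (-263, 0), (-262, 0), (-261, 0), (-260, 0), (-259, 0), (-258, 0), (-257, 0)]
 end-edge angle 5.543674035288805 v at u=490 -267.1953757551211
 u range [447.2 447.7 449.2 531.5 532.9 533.5]
  side -1 angle 11.399686080808664 [455.2 455.2 455.1 454.8 454.8 454.8 454.8 454.8 454.9 447.2]
  side 1 angle -0.27697080945233044 [526.3 526.3 526.  526.3 526.2 526.1 526.  526.1 526.  533.5]
uptop [(-285, 130), (-284, 141), (-283, 138), (-282, 137), (-281, 139), (-280, 132), (-279, 159), (-278, 477), (-277, 546), (-276, 525), (-275, 544), (-274, 548), (-273, 574), (-272, 544), (-271, 26), (-270, 0), (-269, 0), (-268, 0), (-267, 0), (-266, 0), (-265, 0), (-264, 0), (-263, 0), (-262, 0), (-261, 0), (-260, 0), (-259, 0), (-258, 0), (-257, 0)]
 end-edge angle 5.533504858456031 v at u=490 -271.14164609449494
 u range [451.3 451.9 452.9 527.8 528.8 529.5]
  side -1 angle 5.853749703490649 [452.  452.  451.9 451.5 452.1 451.6 451.6 451.9 451.6 451.8 451.7 451.3
 451.5 451.4 451.3 451.3]
  side 1 angle 5.152988419262501 [529.6 529.3 529.5 529.6 529.5 529.5 529.3 529.3 529.6 529.2 529.6 529.4
 529.4 529.4 529.2 529.5]
```

```bash
python3 -m handwheel '[{"travel":[-1.1,-1.4,0],"turn":[0,0,0],"hand":70},{"travel":[0,0,3],"turn":[0,0,0],"hand":70},{"travel":[0,0,3],"turn":[0,0,0],"hand":70},{"travel":[0,0,2],"turn":[0,0,0],"hand":70},{"travel":[0,0,2],"turn":[0,0,0],"hand":70},{"travel":[0,0,1],"turn":[0,0,0],"hand":70},{"travel":[0,0,0],"turn":[0,0,0],"hand":70}]' 20
python3 - <<'E'
from h import *
s=status.observe();print(s['force'],s['wrist_torque'],s['tool_pos'])
p,d,c=snap('wrist'); P=cloud(d,c)[:265];x,y,z=P[...,0],P[...,1],P[...,2]
h,e=np.histogram(z[(x>.44)&(x<.6)&(y>-.38)&(y<-.2)],np.arange(.08,.125,.001)); print([(round(float(a),3),int(b)) for a,b in zip(e,h) if b>300])
E
```

```text
time_s: 8.78
tool_pos: [0.5172, -0.2875, 0.1131]
orientation: [-2.112, -2.325, 0.0]
force: [0.6, -0.6, -0.9]
width: 0.0778
grasp_force: 20.0
[ 0.62364952 -0.58511263 -0.8593585 ] [-0.06564815  0.00979315 -0.02029261] [ 0.51718775 -0.28745382  0.11312421]
[(0.087, 1502), (0.088, 2735), (0.089, 997), (0.09, 537), (0.091, 481), (0.092, 569), (0.093, 683), (0.094, 629), (0.095, 635), (0.096, 730), (0.097, 772), (0.098, 652), (0.099, 660), (0.1, 765), (0.101, 680), (0.102, 638), (0.103, 747), (0.104, 1219), (0.105, 4263), (0.106, 4993), (0.107, 776)]
```

```bash
python3 -m handwheel '[{"travel":[0,0,0.7],"turn":[0,0,0],"hand":70},{"travel":[0,0,0],"turn":[0,0,0],"hand":88},{"travel":[0,0,0],"turn":[0,0,0],"hand":88},{"travel":[0,0,0],"turn":[0,0,0],"hand":88},{"travel":[0,0,-15],"turn":[0,0,0],"hand":88},{"travel":[0,0,-35],"turn":[0,0,0],"hand":88},{"travel":[0,0,0],"turn":[0,0,0],"hand":88}]' 20
cat >> h.py <<'E'
def tops(P,lo,hi,a=5.,V=(-.40,-.26),U=(.43,.55)):
    x,y,z=P[...,0],P[...,1],P[...,2];a0=a;a=np.radians(a)
    u=x*np.cos(a)+y*np.sin(a); v=-x*np.sin(a)+y*np.cos(a)
    m=(z>lo)&(z<hi)&(u>U[0])&(u<U[1])&(v>V[0])&(v<V[1])
    out=[]
    for A,B,rng in((v,u,np.arange(V[0]+.01,V[1],.004)),(u,v,np.arange(U[0],U[1],.004))):
        for sg in(-1,1):
            X=[];Y=[]
            for t in rng:
                q=m&(abs(A-t)<.002)
                if q.sum()>6: X.append(t);Y.append(sg*np.max(sg*B[q]))
            if len(X)<4: continue
            X=np.array(X);Y=np.array(Y);k=abs(Y-np.median(Y))<.003
            f=np.polyfit(X[k],Y[k],1);out.append((round(a0+(-1 if A is v else 1)*np.degrees(np.arctan(f[0])),2),round(float(np.median(Y))*1e3,1),int(k.sum())))
        out.append('|')
    print(lo,hi,'u-edges,v-edges (ang,pos,n):',out,'z',np.median(z[m]).round(4),m.sum())
E
python3 - <<'E'
from h import *
p,d,c=snap('wrist','w6.png'); P=cloud(d,c)[:275]; np.savez('w6.npz',P=P)
tops(P,.1035,.109); tops(P,.086,.091); tops(P,.0585,.0655,V=(-.4,-.267));
go([.47,-.285,.3],95.5)
E
```

```text
time_s: 9.7
tool_pos: [0.5191, -0.289, 0.1666]
orientation: [2.107, 2.32, 0.0]
force: [0.8, -1.0, -0.4]
width: 0.0879
grasp_force: 0.0
0.1035 0.109 u-edges,v-edges (ang,pos,n): [(np.float64(5.68), 450.6, 21), (np.float64(5.42), 528.2, 21), '|', (np.float64(5.4), -352.8, 21), (np.float64(5.55), -272.8, 20), '|'] z 0.1054 9152
0.086 0.091 u-edges,v-edges (ang,pos,n): [(np.float64(5.54), 446.5, 24), (np.float64(5.43), 532.4, 24), '|', (np.float64(4.47), -359.1, 13), (np.float64(5.56), -268.6, 22), '|'] z 0.0879 5457
0.0585 0.0655 u-edges,v-edges (ang,pos,n): [(np.float64(5.05), 430.1, 24), (np.float64(4.99), 545.1, 27), '|', (np.float64(5.53), -269.1, 6), (np.float64(4.89), -268.9, 9), '|'] z 0.06 2165
tool [ 0.5182 -0.2883  0.1647] ang 95.51 travel [   7.5  -47.3 -135.5] turn [0.0028 0.003  0.0001]
```

```bash
python3 -m handwheel '[{"travel":[0,0,-55],"turn":[0,0,0],"hand":88},{"travel":[0,0,-55],"turn":[0,0,0],"hand":88},{"travel":[0,0,-55],"turn":[0,0,0],"hand":88},{"travel":[4.5,-46,0],"turn":[0,0,0],"hand":88},{"travel":[4.5,-46,0],"turn":[0,0,0],"hand":88},{"travel":[4.5,-46,0],"turn":[0,0,0],"hand":88},{"travel":[4.5,-46,0],"turn":[0,0,0],"hand":88},{"travel":[52,5,0],"turn":[0,0,0],"hand":88},{"travel":[52,5,0],"turn":[0,0,0],"hand":88},{"travel":[52,5,0],"turn":[0,0,0],"hand":88},{"travel":[52,5,0],"turn":[0,0,0],"hand":88},{"travel":[52,5,0],"turn":[0,0,0],"hand":88}]' 20
python3 - <<'E'
from h import *
P=np.load('w1.npz')['P'][:262];a=np.radians(27.6);C=np.array([.4978,.241])
X=P[...,:2]-C; ty=X@[np.cos(a),np.sin(a)]; tx=X@[-np.sin(a),np.cos(a)]
for zlo in(.02,.05,.07,.1):
    m=(P[...,2]>zlo)&(abs(tx)<.13)&(abs(ty)<.2)&((abs(tx)>.04)|(abs(ty)>.02))
    for lo in(-.13,-.05,0,.05,.1):
        q=m&(tx>lo)&(tx<lo+.05)
        if q.any(): print(zlo,lo,'ty',ty[q].min().round(3),ty[q&(ty>0)].min().round(3) if (q&(ty>0)).any() else None,P[q][:,2].max().round(3))
go([0.49,0.235,.30],117.6)
E
```

```text
time_s: 11.25
tool_pos: [0.3316, -0.0244, 0.3268]
orientation: [-2.113, -2.324, 0.0]
force: [1.6, 0.7, 0.2]
width: 0.0883
grasp_force: 0.0
0.02 -0.05 ty 0.168 0.168 0.174
0.02 0 ty -0.078 0.023 0.287
0.02 0.05 ty -0.012 0.116 0.423
0.02 0.1 ty 0.126 0.126 0.176
0.05 -0.05 ty 0.184 0.184 0.174
0.05 0 ty -0.078 0.023 0.287
0.05 0.05 ty -0.012 0.116 0.423
0.05 0.1 ty 0.14 0.14 0.176
0.07 -0.05 ty 0.184 0.184 0.174
0.07 0 ty -0.078 0.023 0.287
0.07 0.05 ty -0.012 0.116 0.423
0.07 0.1 ty 0.153 0.153 0.176
0.1 -0.05 ty 0.184 0.184 0.174
0.1 0 ty -0.078 0.023 0.287
0.1 0.05 ty -0.012 0.116 0.423
0.1 0.1 ty 0.153 0.153 0.176
tool [ 0.3316 -0.0244  0.3268] ang 95.44 travel [243.2 182.3  26.8] turn [-3.000e-04 -5.000e-04 -3.867e-01]
```

```bash
python3 -m handwheel '[{"travel":[52,5,0],"turn":[0,0,0],"hand":88},{"travel":[52,5,0],"turn":[0,0,0],"hand":88},{"travel":[52,5,0],"turn":[0,0,0],"hand":88},{"travel":[52,5,0],"turn":[0,0,0],"hand":88},{"travel":[52,5,0],"turn":[0,0,0],"hand":88},{"travel":[-5,50,5],"turn":[0,0,0],"hand":88},{"travel":[-5,50,5],"turn":[0,0,0],"hand":88},{"travel":[-5,50,5],"turn":[0,0,0],"hand":88},{"travel":[0,0,50],"turn":[0,0,-0.13],"hand":88},{"travel":[0,0,50],"turn":[0,0,-0.13],"hand":88},{"travel":[0,0,0],"turn":[0,0,-0.127],"hand":88},{"travel":[0,0,0],"turn":[0,0,0],"hand":88}]' 20
python3 - <<'E'
from h import *
p,d,c=snap('wrist','w7.png'); P=cloud(d,c)[:275]; x,y,z=P[...,0],P[...,1],P[...,2]
m=(z>.007)&(z<.013)&(abs(x-.498)<.09)&(abs(y-.241)<.09); C,a=fitrect(P[m][:,:2]*1000,0,0,27.6)
b=(x>.44)&(x<.56)&(y>.18)&(y<.30)
m=b&(z>.03)&(z<.042); print(m.sum(),np.median(z[m])); fitrect(P[m][:,:2]*1000,0,0,27.6)
go([C[0]/1000,C[1]/1000,.035],90+np.degrees(a))
E
```

```text
time_s: 12.75
tool_pos: [0.4823, 0.2344, 0.2111]
orientation: [-1.626, -2.686, 0.003]
force: [-0.2, -0.0, 0.2]
width: 0.0879
grasp_force: 0.0
rect c [497.7 241.1] size [np.float64(85.1), np.float64(126.7)] ang 27.1
1165 0.03486260756661408
rect c [497.7 241.4] size [np.float64(13.9), np.float64(68.1)] ang 27.7
tool [0.4829 0.2346 0.212 ] ang 117.52 travel [ -1.1  16.3 177. ] turn [-0.0008 -0.0002  0.0073]
```

```bash
python3 -m handwheel '[{"travel":[-1,16.5,40],"turn":[0,0,0],"hand":88},{"travel":[0,0,55],"turn":[0,0,0],"hand":88},{"travel":[0,0,45],"turn":[0,0,0],"hand":88},{"travel":[0,0,25],"turn":[0,0,0],"hand":60},{"travel":[0,0,11],"turn":[0,0,0],"hand":40},{"travel":[0,0,0],"turn":[0,0,0],"hand":8},{"travel":[0,0,0],"turn":[0,0,0],"hand":8},{"travel":[0,0,0],"turn":[0,0,0],"hand":8},{"travel":[0,0,0],"turn":[0,0,0],"hand":8}]' 30
python3 - <<'E'
from h import *
go([.4977,.2412,.035],117.5)
E
```

```text
time_s: 13.92
tool_pos: [0.4986, 0.2416, 0.0373]
orientation: [1.625, 2.687, 0.002]
force: [-0.4, -0.4, -0.5]
width: 0.0305
grasp_force: 0.0
tool [0.4986 0.2416 0.0373] ang 117.67 travel [ 0.1 -1.   2.3] turn [0.0014 0.0004 0.003 ]
```

```bash
python3 -m handwheel '[{"travel":[0,-0.8,2],"turn":[0,0,0],"hand":8},{"travel":[0,0,0],"turn":[0,0,0],"hand":8},{"travel":[0,0,0],"turn":[0,0,0],"hand":8},{"travel":[0,0,0],"turn":[0,0,0],"hand":8}]' 30
python3 - <<'E'
from h import *
go([.33,.2412,.33],117.5)
E
```

```text
time_s: 14.42
tool_pos: [0.4973, 0.241, 0.0344]
orientation: [-1.626, -2.688, 0.0]
force: [0.5, 0.3, -0.0]
width: 0.0139
grasp_force: 30.0
tool [0.4973 0.241  0.0344] ang 117.67 travel [  77.9 -148.2 -295.5] turn [-0.0002 -0.      0.003 ]
```

```bash
python3 -m handwheel '[{"travel":[0,0,-50],"turn":[0,0,0],"hand":8},{"travel":[0,0,-60],"turn":[0,0,0],"hand":8},{"travel":[0,0,-60],"turn":[0,0,0.129],"hand":8},{"travel":[0,0,-60],"turn":[0,0,0.129],"hand":8},{"travel":[0,0,-60],"turn":[0,0,0.129],"hand":8},{"travel":[5.5,-55,0],"turn":[0,0,0],"hand":8},{"travel":[5.5,-55,0],"turn":[0,0,0],"hand":8},{"travel":[5.5,-55,0],"turn":[0,0,0],"hand":8},{"travel":[-52,-5,0],"turn":[0,0,0],"hand":8},{"travel":[-52,-5,0],"turn":[0,0,0],"hand":8},{"travel":[-52,-5,0],"turn":[0,0,0],"hand":8},{"travel":[-52,-5,0],"turn":[0,0,0],"hand":8}]' 30
python3 - <<'E'
from h import *
go([.33,-.288,.33],95.5)
E
```

```text
time_s: 15.92
tool_pos: [0.331, 0.0315, 0.3244]
orientation: [2.111, 2.326, 0.0]
force: [1.7, 0.2, -1.3]
width: 0.0139
grasp_force: 30.0
tool [0.331  0.0315 0.3244] ang 95.55 travel [-317.9  -31.9   -5.5] turn [0.0006 0.0003 0.001 ]
```

```bash
python3 -m handwheel '[{"travel":[-53,-5.3,0],"turn":[0,0,0],"hand":8},{"travel":[-53,-5.3,0],"turn":[0,0,0],"hand":8},{"travel":[-53,-5.3,0],"turn":[0,0,0],"hand":8},{"travel":[-53,-5.3,0],"turn":[0,0,0],"hand":8},{"travel":[-53,-5.3,0],"turn":[0,0,0],"hand":8},{"travel":[-53,-5.3,0],"turn":[0,0,0],"hand":8},{"travel":[-4.5,46.5,0],"turn":[0,0,0],"hand":8},{"travel":[-4.5,46.5,0],"turn":[0,0,0],"hand":8},{"travel":[-4.5,46.5,0],"turn":[0,0,0],"hand":8},{"travel":[-4.5,46.5,0],"turn":[0,0,0],"hand":8},{"travel":[0,0,50],"turn":[0,0,0],"hand":8},{"travel":[0,0,0],"turn":[0,0,0],"hand":8}]' 30
python3 - <<'E'
from h import *
go([.5162,-.2891,.15],95.5)
p,d,c=snap('wrist','w8.png'); P=cloud(d,c)[:300]; np.savez('w8.npz',P=P);x,y,z=P[...,0],P[...,1],P[...,2]
m=(x>.4)&(x<.62)&(y>-.4)&(y<-.2)
h,e=np.histogram(z[m],np.arange(.08,.33,.002)); print([(round(float(a),3),int(b)) for a,b in zip(e,h) if b>100])
E
```

```text
time_s: 17.42
tool_pos: [0.5153, -0.2849, 0.2696]
orientation: [-2.104, -2.319, 0.001]
force: [-0.9, 0.2, -1.6]
width: 0.0141
grasp_force: 30.0
tool [ 0.5153 -0.2849  0.2696] ang 95.54 travel [ -5.2   1.4 119.5] turn [-0.0073 -0.0074  0.0007]
[(0.086, 345), (0.088, 154), (0.234, 109), (0.24, 117), (0.242, 1191), (0.244, 18872), (0.246, 3013), (0.248, 274), (0.25, 129), (0.252, 143), (0.254, 154), (0.256, 175), (0.258, 169), (0.26, 184), (0.262, 207), (0.264, 209), (0.266, 375), (0.268, 1240), (0.27, 1939), (0.272, 214), (0.274, 214), (0.276, 187), (0.278, 205), (0.28, 201), (0.282, 187), (0.284, 121), (0.316, 559), (0.318, 845), (0.32, 886), (0.322, 916), (0.324, 983), (0.326, 212)]
```

View pics/w8.png

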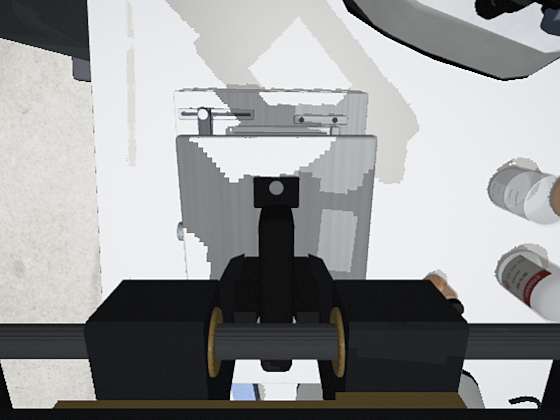

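```bash
python3 - <<'E'
from h import *
P=np.load('w8.npz')['P']; tops(P,.242,.2475,V=(-.40,-.25),U=(.42,.57))
s=status.observe();t=s['tool_pos'];a=np.radians(5);print('tcp uv',t[0]*np.cos(a)+t[1]*np.sin(a),-t[0]*np.sin(a)+t[1]*np.cos(a),t,s['orientation'])
go([.5162,-.2891,.15],95.5)
E
```

```text
0.242 0.2475 u-edges,v-edges (ang,pos,n): [(np.float64(5.66), 444.7, 18), (np.float64(5.44), 530.3, 17), '|', (np.float64(2.73), -329.0, 7), (np.float64(5.6), -265.3, 22), '|'] z 0.2451 22775
tcp uv 0.48921281394360006 -0.32981071026198316 [ 0.51609611 -0.28591797  0.27252239] [-2.10823943e+00 -2.32143655e+00  4.94445974e-04]
tool [ 0.5161 -0.2859  0.2725] ang 95.51 travel [ -3.7   0.3 122.5] turn [-0.0041 -0.004   0.0002]
```

```bash
python3 -m handwheel '[{"travel":[-2.3,0.9,10],"turn":[0,0,0],"hand":8},{"travel":[0,0,40],"turn":[0,0,0],"hand":8},{"travel":[0,0,35],"turn":[0,0,0],"hand":8},{"travel":[0,0,20],"turn":[0,0,0],"hand":8},{"travel":[0,0,8],"turn":[0,0,0],"hand":8},{"travel":[0,0,0],"turn":[0,0,0],"hand":8},{"travel":[0,0,0],"turn":[0,0,0],"hand":8}]' 30
python3 - <<'E'
from h import *
go([.5172,-.2881,.1405],95.5)
p,d,c=snap('wrist','w9.png'); P=cloud(d,c)[:300]; np.savez('w9.npz',P=P);z=P[...,2]
s=status.observe();t=s['tool_pos'];a=np.radians(5);print('tcp uv',t[0]*np.cos(a)+t[1]*np.sin(a),-t[0]*np.sin(a)+t[1]*np.cos(a))
zt=t[2]-.0344+.01; tops(P,zt-.0025,zt+.003,V=(-.40,-.25),U=(.42,.57)); tops(P,.085,.092,V=(-.40,-.25),U=(.42,.57))
tops(P,.0585,.0655,V=(-.4,-.267))
E
```

```text
time_s: 18.35
tool_pos: [0.5191, -0.2899, 0.1632]
orientation: [2.111, 2.323, 0.0]
force: [-0.4, 0.8, -1.6]
width: 0.0138
grasp_force: 30.0
tool [ 0.5191 -0.2899  0.1632] ang 95.49 travel [ 2.  -1.8 22.7] turn [ 0.0018  0.0019 -0.0001]
tcp uv 0.49184987205416714 -0.3339532068851418
0.13617514539764297 0.14167514539764298 u-edges,v-edges (ang,pos,n): [(np.float64(5.51), 448.2, 18), (np.float64(5.6), 533.9, 18), '|', (np.float64(2.37), -334.2, 3), (np.float64(5.48), -271.0, 22), '|'] z 0.1384 23112
0.085 0.092 u-edges,v-edges (ang,pos,n): ['|', (np.float64(5.44), -272.6, 22), (np.float64(5.49), -268.5, 22), '|'] z 0.0876 1275
0.0585 0.0655 u-edges,v-edges (ang,pos,n): ['|', (np.float64(5.53), -269.2, 21), (np.float64(5.16), -268.5, 24), '|'] z 0.061 380
```

```bash
python3 -m handwheel '[{"travel":[2.2,-1.7,0],"turn":[0,0,0],"hand":8},{"travel":[0,0,10],"turn":[0,0,0],"hand":8},{"travel":[0,0,8],"turn":[0,0,0],"hand":8},{"travel":[0,0,0],"turn":[0,0,0],"hand":8},{"travel":[0,0,0],"turn":[0,0,0],"hand":8}]' 30
python3 - <<'E'
from h import *
go([.5172,-.2881,.1364],95.5)
p,d,c=snap('wrist'); P=cloud(d,c)[:300]
s=status.observe();t=s['tool_pos'];print(s['force'])
zt=t[2]-.0344+.01; tops(P,zt-.0025,zt+.003,V=(-.40,-.25),U=(.42,.57)); tops(P,.085,.092,V=(-.40,-.25),U=(.42,.57))
E
```

```text
time_s: 19.02
tool_pos: [0.5165, -0.2871, 0.1433]
orientation: [-2.112, -2.325, 0.0]
force: [0.3, 0.5, -1.6]
width: 0.0138
grasp_force: 30.0
tool [ 0.5165 -0.2871  0.1433] ang 95.5 travel [-1.   0.6  6.9] turn [-0.0002 -0.0002 -0.    ]
[ 1.34038595 -0.26950849 -1.72355325]
0.1166946884677521 0.12219468846775211 u-edges,v-edges (ang,pos,n): [(np.float64(5.64), 445.8, 17), (np.float64(5.92), 531.3, 18), '|', (np.float64(-14.23), -326.5, 1), (np.float64(5.58), -268.0, 23), '|'] z 0.1186 23132
0.085 0.092 u-edges,v-edges (ang,pos,n): ['|', (np.float64(5.54), -269.0, 22), (np.float64(5.48), -268.5, 22), '|'] z 0.087 307h.py:55: RankWarning: Polyfit may be poorly conditioned
  f=np.polyfit(X[k],Y[k],1);out.append((round(a0+(-1 if A is v else 1)*np.degrees(np.arctan(f[0])),2),round(float(np.median(Y))*1e3,1),int(k.sum())))
```

```bash
python3 -m handwheel '[{"travel":[-0.5,0.8,0],"turn":[0,0,0],"hand":8},{"travel":[0,0,2],"turn":[0,0,0],"hand":8},{"travel":[0,0,2],"turn":[0,0,0],"hand":8},{"travel":[0,0,1.5],"turn":[0,0,0],"hand":8},{"travel":[0,0,1],"turn":[0,0,0],"hand":8},{"travel":[0,0,0],"turn":[0,0,0],"hand":8}]' 30
python3 - <<'E'
from h import *
go([.5172,-.2881,.1364],95.5)
p,d,c=snap('wrist'); P=cloud(d,c)[:300]
s=status.observe();t=s['tool_pos'];print(s['force'])
tops(P,.108,.116,V=(-.40,-.25),U=(.42,.57))
E
```

```text
time_s: 19.82
tool_pos: [0.5173, -0.2875, 0.1369]
orientation: [-2.112, -2.325, 0.0]
force: [-0.9, -0.1, -1.4]
width: 0.0135
grasp_force: 30.0
tool [ 0.5173 -0.2875  0.1369] ang 95.5 travel [-0.6 -0.1  0.5] turn [-0.0002 -0.0001 -0.0001]
[-0.12950043  0.60808248 -2.34566419]
0.108 0.116 u-edges,v-edges (ang,pos,n): [(np.float64(5.53), 446.5, 17), (np.float64(5.91), 532.3, 18), '|', (np.float64(3.49), -328.8, 2), (np.float64(5.51), -268.2, 22), '|'] z 0.1122 23337
```

```bash
python3 -m handwheel '[{"travel":[0,0,0.3],"turn":[0,0,0],"hand":8},{"travel":[0,0,0],"turn":[0,0,0],"hand":50},{"travel":[0,0,0],"turn":[0,0,0],"hand":50},{"travel":[0,0,0],"turn":[0,0,0],"hand":50},{"travel":[0,0,-20],"turn":[0,0,0],"hand":50},{"travel":[0,0,-40],"turn":[0,0,0],"hand":30},{"travel":[0,0,-40],"turn":[0,0,0],"hand":0},{"travel":[0,0,0],"turn":[0,0,0],"hand":0}]' 30
python3 - <<'E'
from h import *
p,d,c=snap('wrist','w10.png'); P=cloud(d,c)[:330]
tops(P,.109,.115,V=(-.40,-.25),U=(.42,.57)); tops(P,.135,.1405,V=(-.40,-.25),U=(.42,.57)); tops(P,.085,.091,V=(-.40,-.25),U=(.42,.57))
tops(P,.0585,.0645,V=(-.4,-.267)); print(status.observe()['q'].round(2) if hasattr(status.observe()['q'],'round') else status.observe()['q'])
go([.4155,-.2974,.2],185)
E
```

```text
time_s: 20.88
tool_pos: [0.5193, -0.2891, 0.2425]
orientation: [2.106, 2.319, 0.0]
force: [-0.3, -0.2, 0.0]
width: 0.022
grasp_force: 0.0Traceback (most recent call last):
  File "<stdin>", line 3, in <module>
  File "h.py", line 55, in tops
    f=np.polyfit(X[k],Y[k],1);out.append((round(a0+(-1 if A is v else 1)*np.degrees(np.arctan(f[0])),2),round(float(np.median(Y))*1e3,1),int(k.sum())))
    raise TypeError("expected non-empty vector for x")
TypeError: expected non-empty vector for x
```

```bash
sed -i 's/if len(X)<4: continue/if len(X)<7: continue/; s/k=abs(Y-np.median(Y))<.003/k=abs(Y-np.median(Y))<.01/' h.py
python3 - <<'E'
from h import *
p,d,c=snap('wrist','w10.png'); P=cloud(d,c)[:330]
tops(P,.109,.115,V=(-.40,-.25),U=(.42,.57)); tops(P,.085,.091,V=(-.40,-.25),U=(.42,.57))
z=P[...,2];m=(P[...,0]>.47)&(P[...,0]<.56)&(P[...,1]>-.36)&(P[...,1]<-.22)&(z>.1)
h,e=np.histogram(z[m],np.arange(.1,.15,.001)); print([(round(float(a),3),int(b)) for a,b in zip(e,h) if b>100])
# planarity of cover top
Q=P[m&(z>.108)&(z<.116)]; A=np.c_[Q[:,:2],np.ones(len(Q))]; print('tilt',np.linalg.lstsq(A,Q[:,2],rcond=None)[0])
print(np.round(status.observe()['q'],2))
go([.4155,-.2974,.2],185)
E
```

```text
0.109 0.115 u-edges,v-edges (ang,pos,n): [(np.float64(5.44), 446.9, 28), (np.float64(5.33), 532.1, 27), '|', (np.float64(6.5), -373.7, 13), (np.float64(5.56), -268.8, 22), '|'] z 0.1117 14365
0.085 0.091 u-edges,v-edges (ang,pos,n): ['|', '|'] z 0.0854 48
[(0.11, 1988), (0.111, 7217), (0.112, 4086), (0.113, 696), (0.114, 172), (0.135, 247), (0.136, 680), (0.137, 742), (0.138, 135)]
tilt [-0.00037104 -0.00018325  0.11191674]
[-0.71  0.24  1.59 -0.    1.32 -0.8 ]
tool [ 0.5175 -0.2877  0.2379] ang 95.5 travel [   0.2 -102.5   37.8] turn [-1.000e-04  2.100e-03 -1.562e+00]
```

View pics/w10.png

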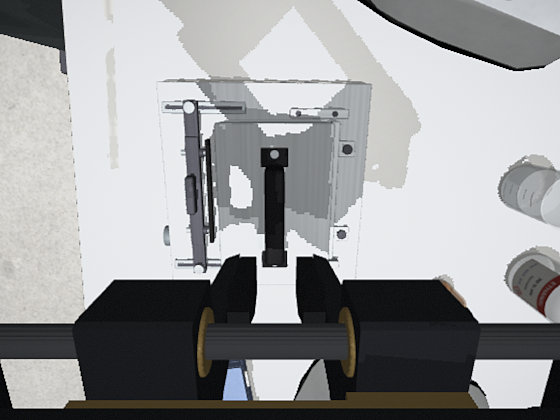

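```bash
python3 -m handwheel '[{"travel":[0,-51,0],"turn":[0,0,0],"hand":0},{"travel":[0,-52,0],"turn":[0,0,0],"hand":0},{"travel":[0,0,0],"turn":[0,0,-0.1735],"hand":0},{"travel":[0,0,0],"turn":[0,0,-0.1735],"hand":0},{"travel":[0,0,0],"turn":[0,0,-0.1735],"hand":0},{"travel":[0,0,0],"turn":[0,0,-0.1735],"hand":0},{"travel":[0,0,0],"turn":[0,0,-0.1735],"hand":0},{"travel":[0,0,0],"turn":[0,0,-0.1735],"hand":0},{"travel":[0,0,0],"turn":[0,0,-0.1735],"hand":0},{"travel":[0,0,0],"turn":[0,0,-0.1735],"hand":0},{"travel":[0,0,0],"turn":[0,0,-0.174],"hand":0},{"travel":[0,0,0],"turn":[0,0,0],"hand":0}]' 30
python3 - <<'E'
from h import *
go([.4155,-.2974,.082],185)
p,d,c=snap('wrist','w11.png'); P=cloud(d,c);x,y,z=P[...,0],P[...,1],P[...,2];a=np.radians(5);u=x*np.cos(a)+y*np.sin(a); v=-x*np.sin(a)+y*np.cos(a)
m=(z>.069)&(z<.075)&(u>.38)&(u<.43)&(v>-.37)&(v<-.29);print('tab',m.sum(),[np.percentile(q[m]*1e3,[1,50,99]).round(1) for q in(u,v,z)])
E
```

```text
time_s: 22.48
tool_pos: [0.4143, -0.2968, 0.2355]
orientation: [0.134, -3.137, -0.003]
force: [0.2, -0.2, -0.1]
width: 0.0006
grasp_force: 0.0
tool [ 0.4143 -0.2968  0.2355] ang -175.1 travel [ -1.4  -1.  153.5] turn [ 0.002  -0.0014 -0.0017]
tab 346 [array([410.9, 414.9, 419.2]), array([-349.9, -333.1, -316.3]), array([69.2, 71.2, 73. ])]
```

```bash
python3 -m handwheel '[{"travel":[0,-1,55],"turn":[0,0,0],"hand":0},{"travel":[0,0,55],"turn":[0,0,0],"hand":0},{"travel":[0,0,30],"turn":[0,0,0],"hand":0},{"travel":[0,0,10],"turn":[0,0,0],"hand":0},{"travel":[0,0,0],"turn":[0,0,0],"hand":0},{"travel":[0,0,0],"turn":[0,0,0],"hand":0}]' 30
python3 - <<'E'
from h import *
go([.4155,-.2974,.082],185);s=status.observe();t=s['tool_pos'];a=np.radians(5);print('uv',t[0]*np.cos(a)+t[1]*np.sin(a),-t[0]*np.sin(a)+t[1]*np.cos(a),s['force'])
E
```

```text
time_s: 23.28
tool_pos: [0.4157, -0.2993, 0.0882]
orientation: [-0.136, 3.137, -0.003]
force: [0.5, 0.4, -0.6]
width: 0.0001
grasp_force: 0.0
tool [ 0.4157 -0.2993  0.0882] ang -175.04 travel [0.1 1.9 6.2] turn [-0.0022  0.0015 -0.0007]
uv 0.3880548411807534 -0.33440809678295885 [ 0.46923959  0.43371189 -0.6332723 ]
```

```bash
python3 -m handwheel '[{"travel":[0,1.5,5],"turn":[0,0,0],"hand":0},{"travel":[-6,0,0],"turn":[0,0,0],"hand":0},{"travel":[-5,0,0],"turn":[0,0,0],"hand":0},{"travel":[-4,0,0],"turn":[0,0,0],"hand":0},{"travel":[-4,0,0],"turn":[0,0,0],"hand":0},{"travel":[-4,0,0],"turn":[0,0,0],"hand":0}]' 30
cat > f.py <<'E'
from h import *
s=status.observe();t=s['tool_pos'];a=np.radians(5);f=s['force'];print('uv',t[0]*np.cos(a)+t[1]*np.sin(a),-t[0]*np.sin(a)+t[1]*np.cos(a),'z',t[2],'Fu',f[0]*np.cos(a)+f[1]*np.sin(a),f)
E
python3 f.py
```

```text
time_s: 24.02
tool_pos: [0.4368, -0.2951, 0.0819]
orientation: [0.138, -3.136, -0.0]
force: [-7.2, -0.8, 5.9]
width: 0.0004
grasp_force: 3.8
uv 0.40942810991090234 -0.3320787359998442 z 0.08188728485116507 Fu -7.258625184310045 [-7.21485267 -0.8172405   5.92200827]
```

```bash
python3 -m handwheel '[{"travel":[-4,0,0],"turn":[0,0,0],"hand":0},{"travel":[-4,0,0],"turn":[0,0,0],"hand":0},{"travel":[-3,0,0],"turn":[0,0,0],"hand":0},{"travel":[-3,0,0],"turn":[0,0,0],"hand":0}]' 30;python3 f.py
python3 -m handwheel '[{"travel":[-2,0,0],"turn":[0,0,0],"hand":0},{"travel":[-2,0,0],"turn":[0,0,0],"hand":0}]' 30;python3 f.py
```

```text
time_s: 24.52
tool_pos: [0.4501, -0.294, 0.0819]
orientation: [0.138, -3.134, -0.001]
force: [-10.8, -0.6, 6.7]
width: 0.0003
grasp_force: 5.2
uv 0.4227969089796709 -0.332087019984818 z 0.08189077548585137 Fu -10.779075138006634 [-10.76674521  -0.6115563    6.65462175]
time_s: 24.78
tool_pos: [0.4533, -0.2937, 0.0818]
orientation: [0.138, -3.133, -0.001]
force: [-18.9, -3.1, 12.6]
width: 0.0003
grasp_force: 9.6
uv 0.4260198666892537 -0.33208993232393574 z 0.08182062511300678 Fu -19.10882049221806 [-18.91157482  -3.0888375   12.558917  ]
```

```bash
cat > m.py <<'E'
from h import *
for cam in('wrist','top','scene'):
    p,d,c=snap(cam,'z_'+cam+'.png'); P=cloud(d,c);x,y,z=P[...,0],P[...,1],P[...,2];a=np.radians(5);u=x*np.cos(a)+y*np.sin(a); v=-x*np.sin(a)+y*np.cos(a)
    for n,lo,hi,U in(('cover top',.109,.115,(.43,.57)),('handle',.133,.141,(.45,.53)),('fence/skirt',.057,.066,(.52,.59)),('bar/skirt',.057,.065,(.40,.47))):
        m=(z>lo)&(z<hi)&(u>U[0])&(u<U[1])&(v>-.42)&(v<-.245)
        if m.sum()>15: print(cam,n,m.sum(),'u',np.percentile(u[m]*1e3,[1,5,50,95,99]).round(1),'v',np.percentile(v[m]*1e3,[1,50,99]).round(1))
    if cam=='wrist':
        for v0 in(-.4,-.385,-.37,-.295,-.28,-.265,-.255):
            m=(abs(v-v0)<.002)&(u>.4)&(u<.47)&(z>.03)&(z<.13); o=np.argsort(u[m]); print(v0,' '.join(f'{1e3*A:.0f}:{1e3*B:.0f}' for A,B in list(zip(u[m][o],z[m][o]))[::6]))
E
python3 m.py
```

```text
wrist cover top 58 u [430.2 430.4 434.2 451.4 451.4] v [-339.6 -324.4 -270.4]
wrist bar/skirt 1504 u [414.6 415.2 437.2 444.  445.6] v [-411.8 -337.3 -254. ]
-0.4 400:50 400:49 401:50 401:49 401:50 402:50 402:51 402:52 402:49 403:49 403:50 403:50 404:49 404:53 405:50 405:52 405:50 405:49 406:50 406:50 406:49 407:50 407:53 407:49 408:50 408:50 408:50 409:49 409:49 410:50 410:51 410:50 411:49 411:51 411:50 411:49 412:50 412:50 412:50 413:50 413:50 413:52 414:52 414:49 414:50 415:50 415:50 415:50 415:52 416:50 416:49 416:50 417:51 417:53 417:50 418:50 418:50 418:50 419:50 419:50 419:50 420:50 420:49 421:50 421:49 421:49 422:50 422:51 422:50 423:50 423:49 424:51 424:51 424:51 425:50 425:51 425:50 426:49 426:50 426:51 427:50 427:50 427:50 428:49 428:49 429:50 429:50 429:51 430:50 430:50 430:50 431:49 431:50 431:51 431:50 432:50 432:50 433:50 433:49 433:50 434:49 434:50 435:51 435:59 435:51 435:60 435:51 435:49 435:58 436:57 436:54 436:55 436:59 436:57 436:50 436:59 436:53 436:50 436:49 437:50 437:50 437:58 437:50 438:50 438:59 438:60 439:59 439:60 440:59 441:60
-0.385 400:50 400:49 401:50
[... 4825 characters left out ...]
55 436:55 436:124 436:52 436:59 437:52 437:59 437:59 437:50 438:59 438:64 438:63 439:63 439:59 439:63 440:58 441:62 441:63 442:63 442:63 443:63 444:63 445:62
top cover top 70 u [460.1 461.6 497.8 536.9 538.5] v [-392.5 -287.2 -270.5]
top fence/skirt 38 u [521.2 523.1 542.3 566.8 568.8] v [-417.4 -266.2 -249.1]
top bar/skirt 45 u [412.5 430.8 444.1 453.2 453.8] v [-362.5 -294.4 -277.9]
scene cover top 222 u [476.8 485.8 522.1 535.4 537.3] v [-399.7 -376.4 -274. ]
scene handle 74 u [450.5 454.  491.7 498.7 501.5] v [-418.2 -341.  -306.5]
scene fence/skirt 58 u [520.6 521.3 533.5 549.9 552.5] v [-408.7 -399.6 -376.9]
scene bar/skirt 220 u [414.8 425.4 441.3 460.6 468.1] v [-413.2 -370.9 -256.2]
```

```bash
python3 -m handwheel '[{"travel":[4,0,0],"turn":[0,0,0],"hand":0},{"travel":[12,0,0],"turn":[0,0,0],"hand":0},{"travel":[15,0,-10],"turn":[0,0,0],"hand":0},{"travel":[10,0,-50],"turn":[0,0,0],"hand":0},{"travel":[0,0,-60],"turn":[0,0,0],"hand":0},{"travel":[0,0,-60],"turn":[0,0,0],"hand":0},{"travel":[-30,0,-30],"turn":[0,0,0],"hand":0},{"travel":[-40,0,0],"turn":[0,0,0],"hand":0},{"travel":[0,0,0],"turn":[0,0,0],"hand":0}]' 30
python3 - <<'E'
from h import *
print(status.observe()['force'])
p,d,c=snap('wrist','w12.png'); P=cloud(d,c)[:400];x,y,z=P[...,0],P[...,1],P[...,2];a=np.radians(5);u=x*np.cos(a)+y*np.sin(a); v=-x*np.sin(a)+y*np.cos(a)
tops(P,.109,.115,V=(-.41,-.25),U=(.43,.57)); tops(P,.0855,.0905,V=(-.41,-.25),U=(.43,.57))
for v0 in(-.375,-.355,-.31,-.29):
    for n,lo,hi,A,B in(('bar',.0585,.0632,.425,.4487),('skirt low',.059,.066,.4487,.47),('skirt up',.085,.092,.44,.47),('cover',.108,.116,.44,.47)):
        m=(abs(v-v0)<.006)&(u>A)&(u<B)&(z>lo)&(z<hi)
        if m.sum()>3: print(v0,n,m.sum(),'u',(u[m].min()*1e3).round(1),(u[m].max()*1e3).round(1))
E
```

```text
time_s: 26.05
tool_pos: [0.4857, -0.2904, 0.2917]
orientation: [-0.14, 3.138, -0.0]
force: [-1.1, 0.2, 0.1]
width: 0.0005
grasp_force: 0.0
[-1.11541238  0.17526461  0.06657837]
0.109 0.115 u-edges,v-edges (ang,pos,n): [(np.float64(4.45), 451.2, 33), (np.float64(5.69), 530.4, 20), '|', (np.float64(5.04), -396.9, 23), (np.float64(5.03), -269.9, 23), '|'] z 0.1116 8963
0.0855 0.0905 u-edges,v-edges (ang,pos,n): [(np.float64(5.12), 451.2, 32), (np.float64(4.49), 454.2, 32), '|', '|'] z 0.0875 466
-0.375 bar 171 u 426.2 448.7
-0.375 skirt low 59 u 448.7 453.9
-0.375 skirt up 41 u 450.9 453.9
-0.375 cover 273 u 451.3 469.9
-0.355 bar 148 u 435.1 448.7
-0.355 skirt low 59 u 449.3 453.8
-0.355 skirt up 36 u 451.2 453.7
-0.355 cover 269 u 451.2 469.8
-0.31 bar 146 u 435.2 448.6
-0.31 skirt low 54 u 449.3 453.6
-0.31 skirt up 48 u 451.0 454.5
-0.31 cover 273 u 451.0 469.9
-0.29 bar 155 u 426.0 448.6
-0.29 skirt low 53 u 449.2 453.8
-0.29 skirt up 52 u 451.0 454.4
-0.29 cover 274 u 451.1 469.9
```

View pics/w12.png

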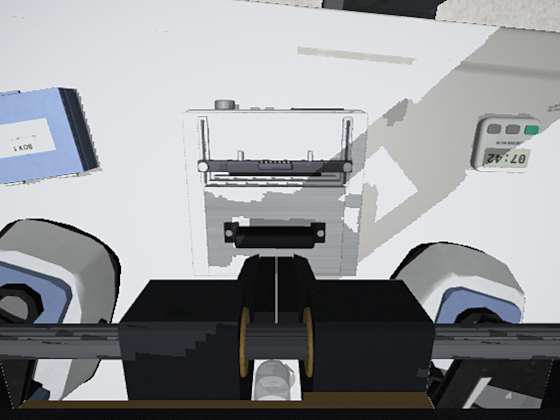

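```bash
python3 - <<'E'
from h import *
p,d,c=snap('wrist'); P=cloud(d,c)[:300];x,y,z=P[...,0],P[...,1],P[...,2];a=np.radians(5);u=x*np.cos(a)+y*np.sin(a); v=-x*np.sin(a)+y*np.cos(a)
for v0 in(-.388,-.277):
    m=(abs(v-v0)<.004)&(u>.432)&(u<.458)&(z>.04)&(z<.075);o=np.argsort(u[m]);print(v0,' '.join(f'{1e3*A:.1f}:{1e3*B:.0f}' for A,B in list(zip(u[m][o],z[m][o]))[::3]))
for q in('timer','slide_box'): print(q,[np.round(r['centre'],3) for r in boxes_of('wrist',q)[:1]])
E
```

```text
-0.388 432.0:48 432.9:50 433.0:49 433.9:50 434.0:49 434.9:50 435.0:50 435.1:49 435.3:55 435.3:55 435.5:54 435.7:59 435.7:59 436.4:61 436.6:60 437.0:57 437.7:59 437.8:59 438.7:60 438.8:59 438.9:58 439.7:60 439.9:59 440.8:60 440.9:59 441.1:58 441.9:59 442.0:59 442.8:60 443.0:59 443.9:60 444.0:59 444.2:58 445.0:60 445.1:59 445.9:60 446.2:58 446.3:58 447.3:58 447.5:57 449.8:50 449.9:50 450.1:49 450.9:50 450.9:50 451.2:54 451.3:75 451.3:59 451.4:53 451.5:58 451.8:62 452.0:61 452.2:60 452.9:62 453.0:61
-0.277 432.5:51 432.6:50 432.7:49 433.6:50 433.7:49 433.8:49 434.7:50 434.9:49 435.4:59 435.6:58 435.6:58 435.8:50 435.8:49 436.2:61 436.5:59 436.7:58 437.4:60 437.5:59 437.7:58 438.5:59 438.7:58 439.4:60 439.6:59 439.8:57 440.5:59 440.7:58 440.9:57 441.6:59 441.6:59 442.6:60 442.7:59 442.8:58 443.6:60 443.8:58 443.9:58 444.7:59 445.0:58 445.8:59 445.9:58 446.0:58 446.8:59 447.1:58 449.3:52 449.6:50 450.5:51 450.8:49 450.9:49 451.1:59 451.2:53 451.3:63 451.4:57 451.5:57 451.6:61 451.8:60 452.7:62 452.8:61 453.0:60 453.7:62 453.9:61
timer [array([ 0.428, -0.04 ,  0.019])]
slide_box [array([ 0.464, -0.543,  0.033])]
```

```bash
python3 -c "
from cell import bot
print(bot.finish_job())"
```

```text
the job is handed in; nothing more can be done
None
```

The job is handed in, after about 26 s of the 72 s. By the last camera measurements, the upper plate is nested on the lower, the cover sits flat, and the clamp pad is pressed in about 5 mm with the pile against the back fence. The timer and slide box were not touched.

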